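Stand the work light on its sprung leg, aimed at the glued-up sash

TASK

The glue joints of the sash frame in the clamps need light for checking. Swing the leg on the back of the work light out past its springs until it snaps open and stays, then take the light by its handle and stand it on the bench in front of the frame, leaning back on the leg with its lens aimed at the middle of the frame. Do not drop the light or bump the frame, and leave the other things on the bench where they are.

Things in the scene. Friction and masses are not known exactly. Their poses are not given: they have to be found in the camera images.
- lamp: LED work light, 0.6 kg: grey slab 130 high, 160 wide, 30 mm thick, orange corners; lies on its lens at first. Origin: centre of the lens face. Axes: x to its top (handle end), z out of its back, -z the way the lens shines, y along its width. Bottom edge at x = -65 mm; there the back has a finger notch 112 wide, 36 mm long, leaving 16 mm body. Standing, it leans back 21 degrees (0.36 rad).
- lamp_handle (a point): Centre of the carrying handle: black round rubber bar 14 mm thick, 98 mm free length, along the lamp's y, at x = 104, z = 18 mm in the lamp's frame; 32 mm free gap between bar and body. The light turns about the bar between two fingers and hangs nearly upright from it. When the light stands on its leg, this point is 162 mm above the bench.
- lamp_foot (a point): Middle of the light's bottom edge on its back side (x = -65, z = 30 mm in the lamp's frame); on the bench when the light stands. The handle's centre is then 49 mm behind it (away from the sash).
- lamp_leg (a joint): Swing of the leg, rad: 0 folded over the back, 1.05 open against its stop. Turns about the lamp's +y at x = 31, z = 42 mm in its frame. Over-centre springs hold it at either end: with the light lying on its lens it goes back by itself below about 0.6, snaps open by itself above about 0.65. Lifting the bar takes about 1.6 N at first, less later. Standing, the weight presses it to the stop.
- leg_bar (a point): Centre of the leg's orange cross-bar, its free end: round, 10 mm thick, along the lamp's y, 104 mm from the hinge, between steel side rods at y = +-40 mm. Folded, it lies over the mouth of the finger notch at x = -73, z = 42 mm in the lamp's frame; it rises and swings towards the handle end as the leg opens. It stands on the bench at the end.
- sash: Sash frame of light wood just glued, upright in two slotted feet, two red bar clamps behind it; 300 mm wide, 34 mm thick, 227 mm high; fixed. Origin: centre of its underside. Its front looks along its -x; the feet reach 70 mm in front, the clamps 50 mm behind and 300 mm to either side of its middle.
- sash_mid (a point): Middle of the sash frame (of its width, height and thickness), 120 mm above the bench: the point to aim at.
- glue: Bystander: glue bottle, white with a blue band and orange nozzle, 58 mm wide, 148 mm high; origin at the centre of its underside.
- tape: Bystander: yellow roll of tape lying flat, 96 mm outside, 25 mm high; origin at the centre of its underside.
- mallet: Bystander: wooden mallet lying on its side, handle along its x, head 60 x 110 x 66 mm at x = 130 mm, handle end at x = -110 mm; origin under the middle of the handle, at bench level.
Mind the look-alikes: they are no part of the job. Several things have the shape of the lamp; the one meant has the colours described above.

How it is judged (in metres and radians):
On the way:
1. the leg has been swung out and stays open (value of joint lamp_leg above 0.95 rad and contact force between the fingers and lamp below 0.1 N), for 0.2 s.
At the end, for the whole second after the job is handed in: The light stands still on its bottom edge and the open leg's bar (leg past 0.95 rad, both within 15 mm of the bench), leaning back 14 to 27 degrees; the middle of the sash is at least 80 mm in front of the lens and within 80 mm left or right of its straight-ahead line (value of joint lamp_leg above 0.95 rad and angle between lamp's own x axis and vertical between 0.24 and 0.48 rad and angle between lamp's own z axis and vertical above 1.78 rad and height (world z) of each of lamp_foot, leg_bar below 0.015 m and y of sash_mid in the frame of lamp between -0.08 and 0.08 m and z of sash_mid in the frame of lamp below -0.08 m and linear speed of lamp below 0.02 m/s and angular speed of lamp below 0.1 rad/s); the robot touches nothing.
It fails at once if the light is dropped (it falls faster than 0.6 m/s out of the fingers) (linear speed of lamp above 0.6 m/s and contact force between the fingers and lamp below 0.1 N).
It fails at once if the sash frame or its clamps are bumped (over 5 N) (contact force between sash and anything else above 5 N).
It fails at once if the glue bottle is moved over 30 mm or knocked over (distance of glue from where it was at the start of the episode above 0.03 m or angle between glue's own z axis and vertical above 0.5 rad).
It fails at once if the tape is moved over 30 mm (distance of tape from where it was at the start of the episode above 0.03 m).
It fails at once if the mallet is moved over 30 mm (distance of mallet from where it was at the start of the episode above 0.03 m).
It also fails if it takes over 62 s, if anything falls off the work surface, if the arm or the gripper's body presses on something with over 40 N, if the wrist force passes 120 N, or if a joint passes its speed limit or range.

ROBOT

A 6-joint arm with a two-finger parallel gripper is mounted at the origin on the work surface. World frame = base frame: x ahead of the robot, y to its left, z up, the work surface at z = 0. Lengths are in m, angles in degrees, forces in N, time in s.
With the tool pointing down it reaches from about 0.4 to 0.925 m from the base axis. Payload 3.4 kg.
Tool frame: the origin (TCP) lies on the centre line of the jaws, within the pads' length; the fingertips stand 25 mm ahead of it and the grasp point (between the pads) lies 6 mm ahead of it (robot.tcp_to_tips is the distance from the TCP to the fingertips, in m); z points along the fingers, y is the direction in which the jaws open and shut (so a half turn about z gives the same grasp; the last joint's range is limited). The gripper opens to 85 mm and grips with 20 to 120 N. Pads are 22 mm wide; open, the fingers measure 114 mm over their backs; the gripper's body (76 mm by 85 mm) begins 54 mm behind the grasp point. The pads swing forward as they close: fully open they stand 13 mm farther back than shut.
Start: joints at [68.211, 17.578, 86.31, -0, 76.112, -4.211], TCP at [0.174, 0.548, 0.256] pointing down, gripper open.
Joint ranges: [-179.03, 179.03], [-60, 130.46], [8.19, 133.38], [-81.62, 261.62], [5.75, 156.47], [-153.77, 153.77]. Speed limits (degrees/s): [147.25, 147.25, 180, 180, 180, 180].

INTERFACE

Orientations are given as a 3x3 rotation matrix whose columns are the frame's x, y, z axes.
In Python, from plant import robot gives the robot as it stands.
- The arm moves only by the shell command python3 -m handwheel 'ROWS' [OPENING]. ROWS is text: rows parted by semicolons, each of 6 numbers parted by spaces: the shift along the tool's x, y, z in units of 60 mm (1.0 is 60 mm), then the turn, a rotation vector about the tool's x, y, z in degrees. In form: tx ty tz ax ay az; .... A call has 1 to 8 rows; each row is the pose to reach, as a shift and turn from the pose commanded when the call began, along the tool's axes at that moment; what a row does not reach only later rows make up. A row lasts 1/8 s, in which the tool goes at most 62.5 mm and 10.7 degrees, less where a joint would pass 70% of its speed; a pose out of reach is approached as far as the arm can. A call with a gripper value outside its range is refused whole. OPENING is the finger opening in mm, from 0 to 85.4, set as the call begins (- or left out, the last holds). The fingers move at their own pace and stop on an object; the grip force is fixed at half the most. Time passes only in rows, so rows that repeat a pose let the fingers close. It gives the time, the measured TCP pose, the force and the opening at its end, in the units of the state.
- robot.state(): the state, without advancing time (a new reading comes with each control period).
- robot.snapshot(name): name is "scene" or "top"; returns the picture (420x560x3 uint8, blue, green, red); there is no depth.
- robot.camera_info(name): a dict with "K" (3x3 intrinsics, pixels), "dist_coeffs" ([k1, k2, p1, p2, k3] as OpenCV has them; the pictures are not rectified), "position" and "orientation" of the camera in the world. Camera axes: x right, y up, looking along -z (the intrinsics and any distortion apply to the point x, -y, -z); pixel columns grow to the right and rows downward; lengths in m; the calibration is good to about 2 mm. A picture is of the moment at which its call begins. camera_info takes no time and is no camera call.
- robot.close_job(): hands the job in, once; it reports no verdict.
The state is a dict: "time_s": time; "joint_pos": joint angles; "qvel": joint speeds; "effort": joint torques, N m; "position": TCP position; "eef_rot": TCP orientation; "force": force on the tool from outside, world axes, zero at the start; "torque": the same for the moment, N m; "grip_width": finger opening in m.
Only numpy, scipy, OpenCV 4.12 (cv2) and the standard library are available. Lean on these libraries where they do the work, as an engineer would, in place of code of your own. Each camera call takes 0.05 s, during which the arm holds its last target. There are 200 camera calls.

## Working session

There is one attempt and no reset: what is moved stays moved. The work goes in short steps, Python scripts to look and compute and a shell command to move; the robot and the scene stay as the last step left them, time stands still between calls to the robot, and variables do not carry over. Pictures are saved under pics/ and viewed, about 8 in all and at most 12, crops included, and the job is handed in when it is done.

```bash
ls; mkdir -p pics; python3 - <<'E'
from plant import robot
import cv2,numpy as np
for n in ("scene","top"):
    cv2.imwrite(f"pics/{n}0.png",cv2.resize(robot.snapshot(n),(800,600)))
    print(n,robot.camera_info(n))
s=robot.state();print(s)
E
```

```text
pics
scene {'K': array([[397.79050538,   0.        , 282.55509346],
       [  0.        , 397.79050538, 211.10784709],
       [  0.        ,   0.        ,   1.        ]]), 'dist_coeffs': array([-0.10638682,  0.        ,  0.        ,  0.        ,  0.        ]), 'position': array([ 1.26148201, -0.29714931,  1.00654301]), 'orientation': array([[ 0.37355465, -0.71959394,  0.58535586],
       [ 0.92756335,  0.28356782, -0.24334242],
       [ 0.00911964,  0.63385633,  0.77339704]])}
top {'K': array([[538.67781994,   0.        , 282.7753817 ],
       [  0.        , 538.67781994, 217.95112646],
       [  0.        ,   0.        ,   1.        ]]), 'dist_coeffs': array([-0.00071618,  0.        ,  0.        ,  0.        ,  0.        ]), 'position': array([ 0.41032512, -0.03296304,  1.64825539]), 'orientation': array([[-0.01278516,  0.99370255, -0.11131836],
       [-0.99979136, -0.01447769, -0.01440934],
       [-0.01593023,  0.11111091,  0.99368033]])}
{'time_s': 0.1, 'joint_pos': array([ 6.82097023e+01,  1.76185120e+01,  8.63766428e+01, -2.34313688e-04,
        7.61131146e+01, -4.21266486e+00]), 'qvel': array([ 0.03237138, -0.05593793, -0.11763877,  0.04858476, -0.08540183,
       -0.00636989]), 'effort': array([ 6.64654090e-04, -4.58528352e+01, -2.52607495e+01, -2.74590520e-04,
        5.58983622e-03, -1.55055795e-05]), 'position': array([0.1734652 , 0.54758541, 0.25546619]), 'eef_rot': array([[-9.53308885e-01,  3.01996164e-01, -6.97774311e-04],
       [ 3.01996940e-01,  9.53307277e-01, -1.75611213e-03],
       [ 1.34854202e-04, -1.88484300e-03, -9.99998215e-01]]), 'force': array([ 0.25259257,  0.39789853, -0.4646035 ]), 'torque': array([-0.03889844, -0.00103793, -0.00998857]), 'grip_width': 0.08513227505290681}
```

View pics/scene0.png

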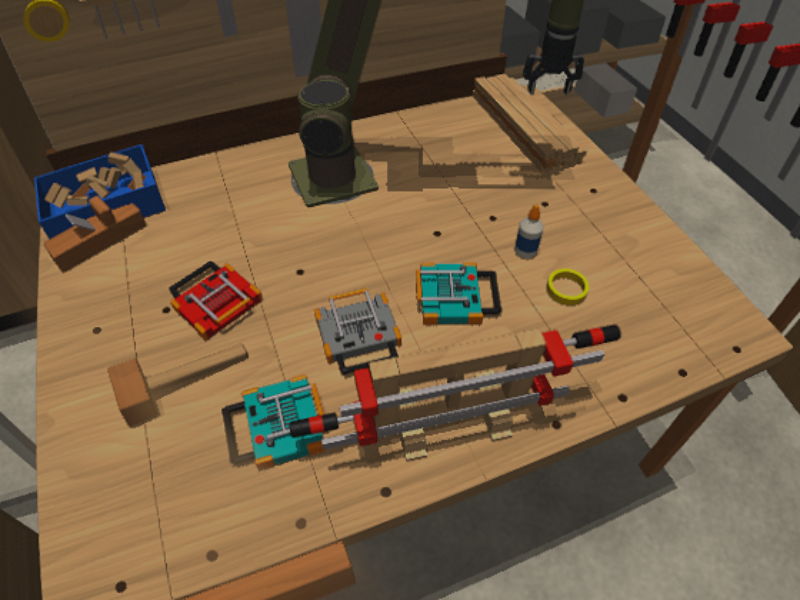

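View pics/top0.png

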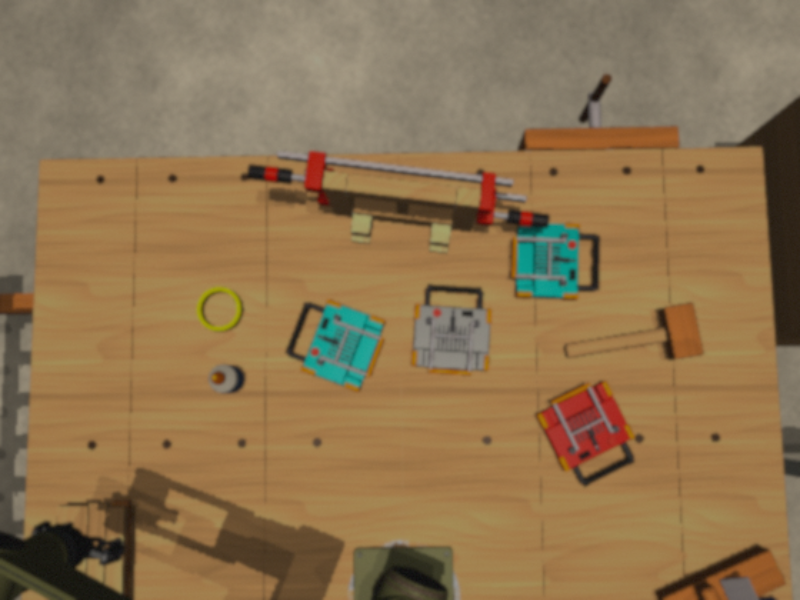

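The grey lamp lies mid-bench (top view, at ~452,338), with its handle towards the sash and the leg bar towards the robot. Next, an enlarged crop.

```bash
cat > h.py <<'E'
from plant import robot
import cv2,numpy as np
def proj(n,P):
    c=robot.camera_info(n);R=np.array(c["orientation"])@np.diag([1,-1,-1.])
    P=np.atleast_2d(P).astype(float)
    return cv2.projectPoints(P,cv2.Rodrigues(R.T)[0],-R.T@c["position"],c["K"],c["dist_coeffs"])[0][:,0]
def ray(n,px,z):
    c=robot.camera_info(n);R=np.array(c["orientation"])@np.diag([1,-1,-1.])
    u=cv2.undistortPoints(np.array([[px]],float),c["K"],c["dist_coeffs"])[0,0]
    d=R@[u[0],u[1],1];return c["position"]+d*(z-c["position"][2])/d[2]
def crop(n,x0,y0,w,h,k,name):
    im=robot.snapshot(n)[y0:y0+h,x0:x0+w]
    cv2.imwrite("pics/"+name,cv2.resize(im,None,fx=k,fy=k,interpolation=cv2.INTER_CUBIC))
E
python3 -c "
from h import *
crop('top',200,95,200,150,4,'c1.png')"
```

```text
(no output)
```

View pics/c1.png

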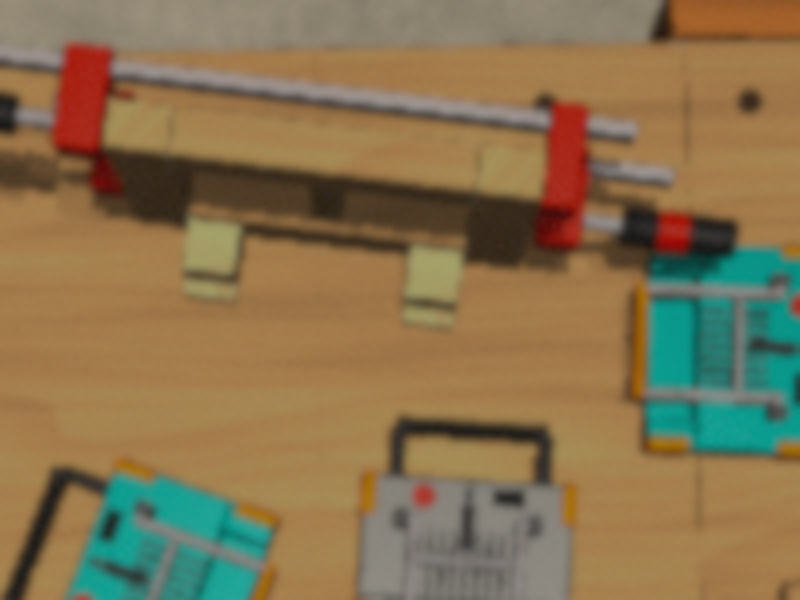

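```bash
python3 -c "
from h import *
np.set_printoptions(precision=4,suppress=True)
crop('top',275,190,90,80,8,'c2.png')
f=lambda x,y:(200+x/4-.4,95+y/4-.4)
for nm,p,z in [('fl',(105,150),.2335),('fr',(545,195),.2335),('bl',(108,100),.2335),('br',(550,148),.2335),('footL',(210,297),.012),('footR',(428,325),.012),('hl',(400,428),.018),('hr',(548,434),.018),('rodend',(735,240),.1)]:
  print(nm,ray('top',f(*p),z))
"
```

```text
fl [0.8039 0.138  0.2335]
fr [ 0.7679 -0.1573  0.2335]
bl [0.8385 0.136  0.2335]
br [ 0.8001 -0.1614  0.2335]
footL [0.7477 0.0836 0.012 ]
footR [ 0.7231 -0.0843  0.012 ]
hl [ 0.6425 -0.0614  0.018 ]
hr [ 0.6361 -0.1741  0.018 ]
rodend [ 0.7658 -0.3068  0.1   ]
```

View pics/c2.png

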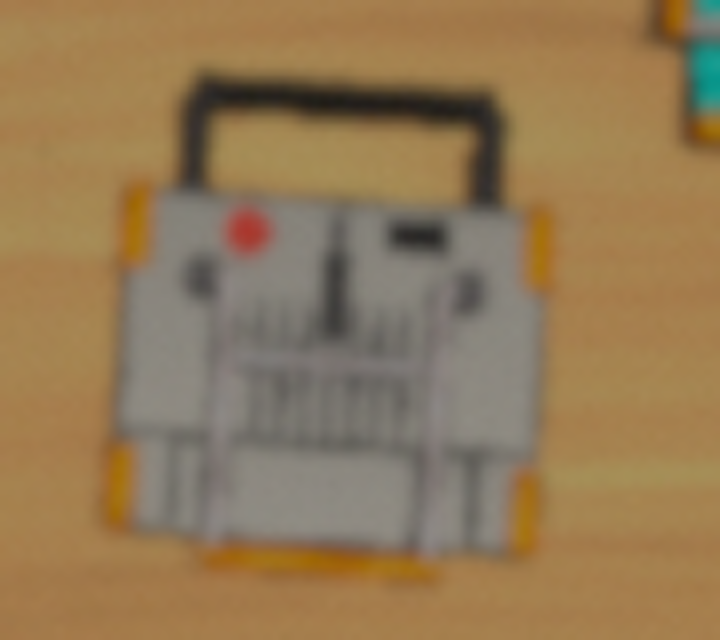

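The crop shows the folded orange leg bar at (205–437, ~566), the handle bar centre at ~(347,99), and the body corners. I'll fit the lamp pose and compute the first move.

```bash
cat >> h.py <<'E'
from scipy.optimize import least_squares
from scipy.spatial.transform import Rotation as Ro
np.set_printoptions(precision=4,suppress=True)
def row(p,ang,tilt=0,s=None):
    "row from the measured pose to TCP p, jaws (tool y) along world angle ang deg, pointing down"
    s=s or robot.state();R=np.array(s["eef_rot"]);a=np.radians(ang)
    y=np.array([np.cos(a),np.sin(a),0]);z=np.array([0,0,-1.])
    T=Ro.from_rotvec(np.radians(tilt)*y).as_matrix()@np.c_[np.cross(y,z),y,z]
    return np.r_[R.T@(np.array(p)-s["position"])/.06,Ro.from_matrix(R.T@T).as_rotvec(degrees=True)]
E
python3 - <<'E'
from h import *
L=np.array([[104,49,18],[104,-49,18],[65,80,30],[65,-80,30],[-65,-80,30],[-65,80,30],[-73,40,42],[-73,-40,42]])/1000
c=np.array([(200,92),(490,105),(125,185),(551,210),(532,555),(106,527),(208,560),(435,573)])
px=np.c_[275+c[:,0]/8-.45,190+c[:,1]/8-.45]
def W(v,P): a=v[2];return np.c_[v[0]+np.cos(a)*P[:,0]-np.sin(a)*P[:,1],v[1]+np.sin(a)*P[:,0]+np.cos(a)*P[:,1],P[:,2]]
r=least_squares(lambda v:(proj('top',W(v,L))-px).ravel(),[.54,-.11,-.05])
print(r.x,np.degrees(r.x[2]),r.fun.reshape(-1,2))
K=W(r.x,np.array([[104,0,18],[-73,0,42],[-65,0,30]])/1e3);print(K)
print('glue',ray('top',(225/1.4286,375/1.4286),.1))
s=robot.state();R=s["eef_rot"]
for p in ([.42,.30,.25],[.47,-.0,.25]): print(row(p,70),row(p,-3))
E
```

```text
[ 0.5363 -0.1081 -0.0747] -4.278145257433404 [[ 1.8799  0.1249]
 [-2.2845  0.3949]
 [ 0.3479  0.0742]
 [ 0.0031  0.1011]
 [ 0.2295  0.0519]
 [ 0.1114  0.2758]
 [ 0.5979 -0.503 ]
 [-0.8796 -0.474 ]]
[[ 0.64   -0.1158  0.018 ]
 [ 0.4635 -0.1026  0.042 ]
 [ 0.4715 -0.1032  0.03  ]]
glue [0.4601 0.3515 0.1   ]
[-5.1634 -2.6963  0.098  -0.0748 -0.0052  2.422 ] [-5.1634 -2.6963  0.098  -0.068   0.0433 75.422 ]
[-7.4678 -7.2111  0.1036 -0.0748 -0.0052  2.422 ] [-7.4678 -7.2111  0.1036 -0.068   0.0433 75.422 ]
```

```bash
python3 -m handwheel '-5.2 -2.7 0 0 0 77; -5.2 -2.7 0 0 0 77; -5.2 -2.7 0 0 0 77; -5.2 -2.7 0 0 0 77; -5.2 -2.7 0 0 0 77; -5.2 -2.7 0 0 0 77; -5.2 -2.7 0 0 0 77; -5.2 -2.7 0 0 0 77' 36; python3 -c "
from h import *
print(row([.4635,-.1026,.14],-4.3))"
```

```text
time_s: 1.2
position: [0.4225, 0.2989, 0.2561]
eef_rot: [[0.081, 0.997, -0.001], [0.997, -0.081, -0.0], [-0.0, -0.001, -1.0]]
force: [-0.0, 0.0, -0.2]
grip_width: 0.0359
[-6.6135  1.2246  1.9353 -0.0303  0.012  -0.3437]
```

```bash
python3 -m handwheel '-6.6 1.22 0.5 0 0 0; -6.6 1.22 0.5 0 0 0; -6.6 1.22 0.5 0 0 0; -6.6 1.22 0.5 0 0 0; -6.6 1.22 1 0 0 0; -6.6 1.22 1.9 0 0 0; -6.6 1.22 1.9 0 0 0; -6.6 1.22 1.9 0 0 0;'; python3 -c "
from h import *
print(row([.4635,-.1026,.050],-4.3))
a=proj('scene',[.4635,-.1026,.05])[0].astype(int);print(a)
crop('scene',a[0]-60,a[1]-60,120,100,6,'s1.png')"
```

```text
time_s: 2.2
position: [0.4621, -0.1026, 0.1397]
eef_rot: [[0.08, 0.997, -0.005], [0.997, -0.08, 0.001], [0.001, -0.005, -1.0]]
force: [-0.2, 0.6, -0.1]
grip_width: 0.0358
[ 0.0012  0.0315  1.4956 -0.3049 -0.0392 -0.3139]
[242 203]
```

View pics/s1.png

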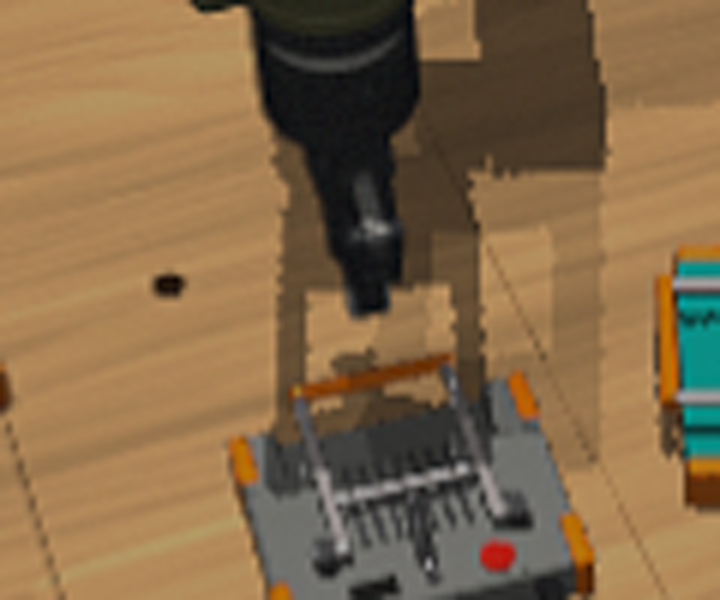

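The gripper sits squarely above the leg bar (bar at ~(372,375), in the crop). I'll descend and close.

```bash
python3 -m handwheel '0 0.03 0.8 -0.3 0 0; 0 0.03 1.5 -0.3 0 0; 0 0.03 1.5 -0.3 0 0' && python3 -m handwheel '0 0 0 0 0 0;0 0 0 0 0 0;0 0 0 0 0 0' 0; python3 -c "
from h import *
crop('scene',182,143,120,100,6,'s2.png')"
```

```text
time_s: 2.62
position: [0.4636, -0.0991, 0.0511]
eef_rot: [[0.077, 0.997, 0.0], [0.997, -0.077, 0.002], [0.002, -0.0, -1.0]]
force: [-0.9, 0.2, 0.2]
grip_width: 0.036
time_s: 3.0
position: [0.4664, -0.1009, 0.0541]
eef_rot: [[0.08, 0.997, 0.008], [0.997, -0.08, -0.001], [0.0, 0.008, -1.0]]
force: [-1.1, 4.3, 7.6]
grip_width: 0.0079
```

View pics/s2.png

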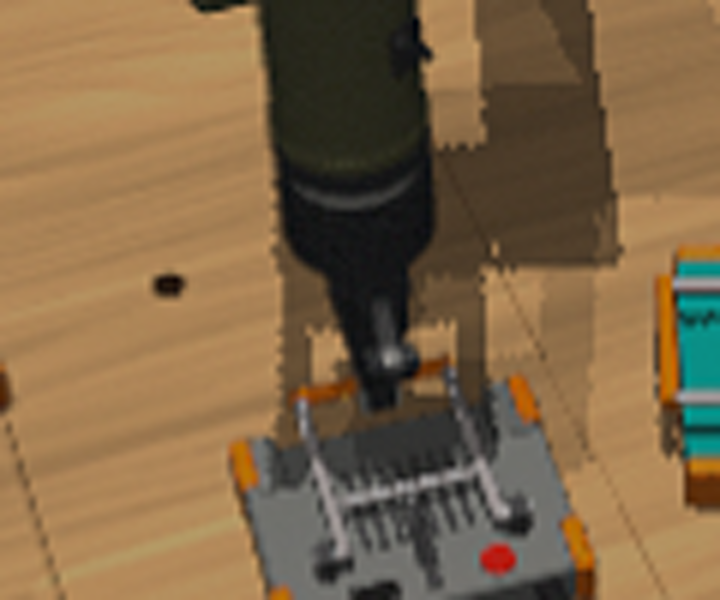

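```bash
python3 -m handwheel '0 0 -0.12 0 0 0; 0 0.01 -0.22 0 0 0; 0 0.03 -0.34 0 0 0; 0 0.06 -0.45 0 0 0; 0 0.11 -0.6 0 0 0; 0 0.17 -0.75 0 0 0; 0 0.17 -0.75 0 0 0'; python3 -c "
from h import *
crop('scene',182,123,120,100,6,'s3.png')"
```

```text
time_s: 3.92
position: [0.4764, -0.1023, 0.0984]
eef_rot: [[0.08, 0.997, 0.008], [0.997, -0.08, -0.001], [-0.001, 0.008, -1.0]]
force: [-0.5, -0.6, -2.1]
grip_width: 0.0073
```

View pics/s3.png

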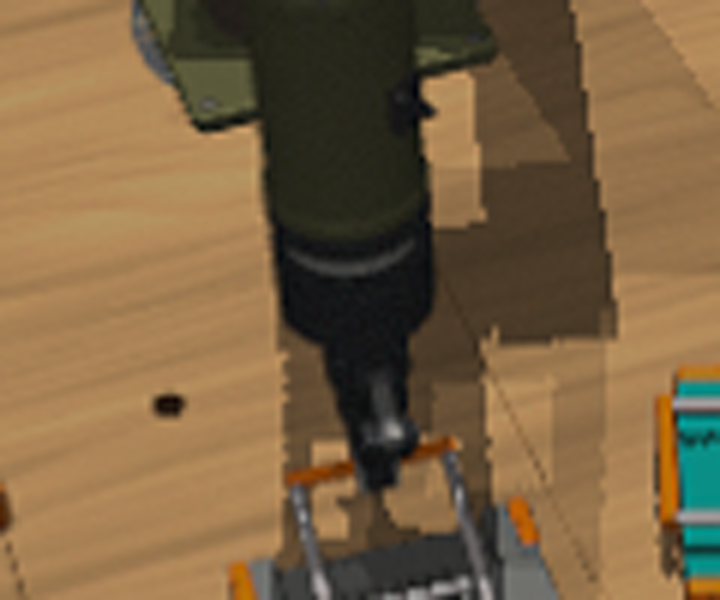

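The bar follows the fingers. I'll continue the arc past the springs, then release.

```bash
python3 -m handwheel '0 0.06 -0.12 0 0 0; 0 0.13 -0.23 0 0 0; 0 0.21 -0.33 0 0 0; 0 0.29 -0.43 0 0 0; 0 0.38 -0.52 0 0 0; 0 0.48 -0.60 0 0 0; 0 0.58 -0.68 0 0 0; 0 0.58 -0.68 0 0 0' && python3 -m handwheel '0 0 0 0 0 0;0 0 0 0 0 0;0 0 0 0 0 0;0 0 0 0 0 0; 0 0 -0.6 0 0 0; 0 0 -1.2 0 0 0; 0 0 -1.8 0 0 0; 0 0 -1.8 0 0 0' 75; python3 -c "
from h import *
cv2.imwrite('pics/s4.png',cv2.resize(robot.snapshot('scene')[120:320,120:370],None,fx=3,fy=3))"
```

```text
time_s: 4.97
position: [0.5109, -0.105, 0.1392]
eef_rot: [[0.08, 0.997, 0.007], [0.997, -0.08, -0.001], [-0.0, 0.007, -1.0]]
force: [-3.0, 0.4, 3.6]
grip_width: 0.0076
time_s: 5.98
position: [0.5112, -0.1053, 0.2494]
eef_rot: [[0.08, 0.997, 0.012], [0.997, -0.08, -0.002], [-0.001, 0.012, -1.0]]
force: [-0.1, 0.1, -0.1]
grip_width: 0.075
```

View pics/s4.png

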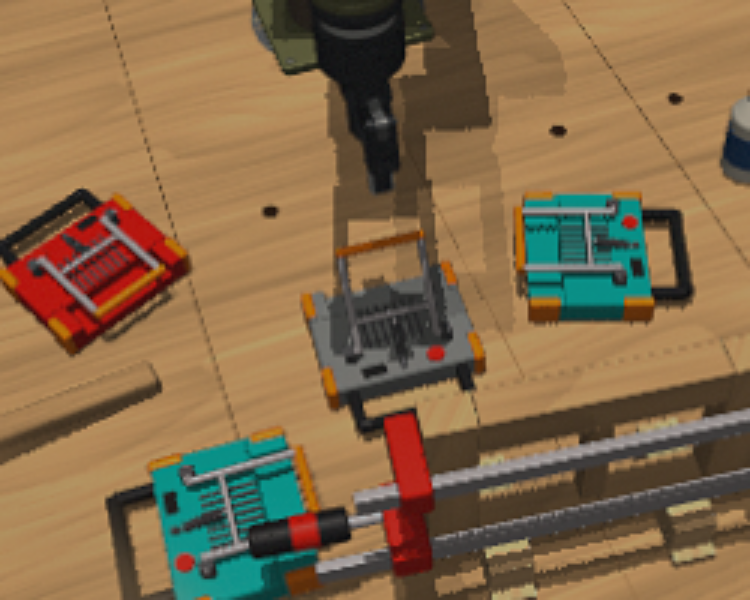

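```bash
python3 - <<'E'
from h import *
a=-.0747;R=Ro.from_euler('z',a).as_matrix();o=np.array([.5363,-.1081,0])
P=np.array([[-21,0,132],[65,80,30],[65,-80,30],[-65,80,30],[104,0,18]])/1e3
print((proj('scene',o+P@R.T)-120)*3)
print(row([.640,-.1158,.14],-4.3),row([.640,-.1158,.031],-4.3))
E
```

```text
[[374.6911 235.6697]
 [479.2301 345.9718]
 [324.0727 385.0083]
 [443.0139 252.0822]
 [413.4732 403.3696]]
[-0.0067  2.1606  1.81    0.4797  0.0367 -0.2758] [-0.0056  2.1454  3.6266  0.4797  0.0367 -0.2758]
```

```bash
python3 -m handwheel '0 1 0 0.4 0 0; 0 2.2 0.6 0.4 0 0; 0 2.2 1.4 0.4 0 0; 0 2.2 2.2 0.4 0 0; 0 2.2 2.6 0.4 0 0;0 2.2 2.6 0.4 0 0' 36; python3 -c "
from h import *
print(row([.643,-.1158,.031],-4.3))
a=proj('scene',[.64,-.11,.05])[0].astype(int)
crop('scene',a[0]-60,a[1]-60,120,90,6,'s5.png')"
```

```text
time_s: 6.78
position: [0.6383, -0.1145, 0.0866]
eef_rot: [[0.08, 0.997, -0.011], [0.997, -0.08, 0.002], [0.001, -0.011, -1.0]]
force: [-0.2, 0.8, -0.2]
grip_width: 0.036
[-0.0161  0.089   0.9256 -0.6153 -0.0843 -0.2774]
```

View pics/s5.png

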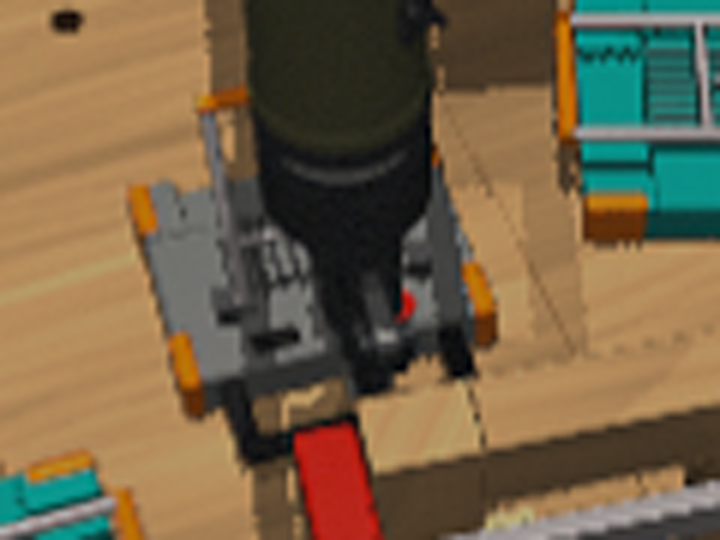

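Laterally the gripper is central over the handle (posts at ~x 240 and 460, finger at 370). The clamp hides the bar. I'll descend gently.

```bash
python3 -m handwheel '0 0.05 0.3 0 0 0; 0 0.05 0.6 0 0 0; 0 0.05 0.6 0 0 0' && python3 -m handwheel '0 0 0.15 0 0 0; 0 0 0.3 0 0 0; 0 0 0.3 0 0 0'
```

```text
time_s: 7.2
position: [0.643, -0.1153, 0.0533]
eef_rot: [[0.08, 0.997, -0.005], [0.997, -0.08, 0.001], [0.001, -0.005, -1.0]]
force: [-0.6, -0.2, -0.0]
grip_width: 0.0363
time_s: 7.58
position: [0.6438, -0.1154, 0.0362]
eef_rot: [[0.08, 0.997, -0.003], [0.997, -0.08, 0.001], [0.0, -0.003, -1.0]]
force: [-0.0, -0.5, -0.9]
grip_width: 0.0362
```

```bash
python3 -m handwheel '0 0 0.08 0 0 0; 0 0 0.08 0 0 0' && python3 -m handwheel '0 0 0 0 0 0; 0 0 0 0 0 0; 0 0 0 0 0 0; 0 0 0 0 0 0' 0; python3 -c "
from h import *
print(robot.tcp_to_tips)"
```

```text
time_s: 7.82
position: [0.6443, -0.1155, 0.032]
eef_rot: [[0.08, 0.997, -0.002], [0.997, -0.08, 0.0], [0.0, -0.002, -1.0]]
force: [0.2, 0.4, -0.9]
grip_width: 0.036
time_s: 8.32
position: [0.6455, -0.1158, 0.0329]
eef_rot: [[0.08, 0.997, 0.001], [0.997, -0.08, -0.0], [-0.0, 0.001, -1.0]]
force: [3.0, -0.1, 2.2]
grip_width: 0.0117
0.025
```

```bash
python3 -m handwheel '0 0 -0.15 0 0 0; 0 0 -0.3 0 0 0; 0 0 -0.5 0 0 0; 0 0 -0.7 0 0 0; 0 0 -0.9 0 0 0; 0 0 -1.1 0 0 0; 0 0 -1.3 0 0 0; 0 0 -1.5 0 0 0' && python3 -m handwheel '0 0 -0.2 0 0 0; 0 0 -0.4 0 0 0; 0 0 -0.6 0 0 0; 0 0 -0.8 0 0 0; 0 0 -1.0 0 0 0; 0 0 -1.2 0 0 0; 0 0 -1.4 0 0 0; 0 0 -1.6 0 0 0' && python3 -m handwheel '0 0 -0.1 0 0 0; 0 0 -0.2 0 0 0; 0 0 -0.2 0 0 0; 0 0 -0.2 0 0 0; 0 0 -0.2 0 0 0; 0 0 -0.2 0 0 0'; python3 -c "
from h import *
cv2.imwrite('pics/s6.png',cv2.resize(robot.snapshot('scene')[90:290,140:390],None,fx=3,fy=3))"
```

```text
time_s: 9.32
position: [0.6446, -0.1156, 0.1231]
eef_rot: [[0.08, 0.997, -0.002], [0.997, -0.08, 0.0], [-0.0, -0.002, -1.0]]
force: [-0.3, 0.9, -5.1]
grip_width: 0.0113
time_s: 10.32
position: [0.6447, -0.1156, 0.219]
eef_rot: [[0.08, 0.997, -0.002], [0.997, -0.08, 0.0], [-0.0, -0.002, -1.0]]
force: [0.5, -0.4, -5.5]
grip_width: 0.0117
time_s: 11.08
position: [0.6446, -0.1156, 0.2298]
eef_rot: [[0.08, 0.997, -0.002], [0.997, -0.08, 0.0], [0.0, -0.002, -1.0]]
force: [-0.2, -0.3, -5.5]
grip_width: 0.0111
```

View pics/s6.png

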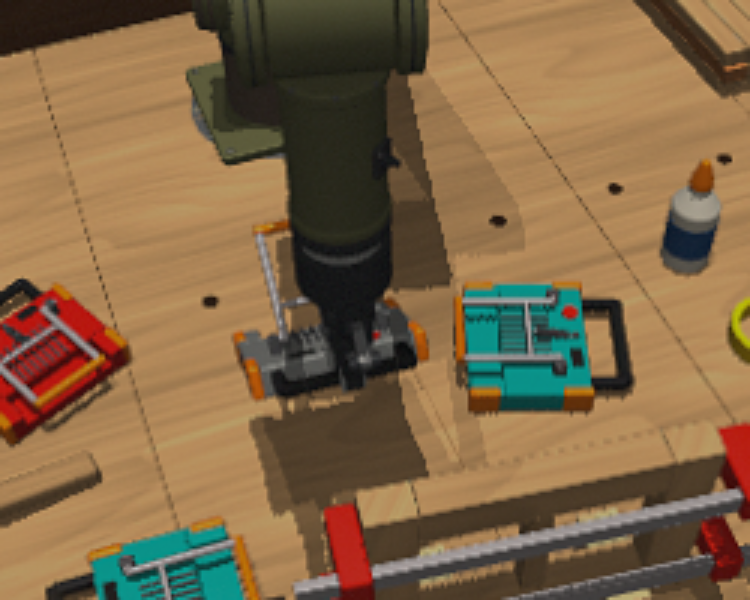

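The lamp hangs freely with its lens facing the sash and the leg towards the robot. Before placing it I'll check the room beside the teal look-alike.

```bash
python3 - <<'E'
from h import *
k=560/800
for p in [(305,375),(360,388),(384,320),(328,300),(512,298),(514,225)]: print(p,ray('top',(p[0]*k-.15,p[1]*k-.15),.03))
m=np.array([.8026,-.0112])
for y in (-.05,-.065,-.08):
  f=np.array([.625,y]);d=m-f;a=np.arctan2(d[1],d[0]);u=np.array([np.cos(a),np.sin(a)]);n=np.array([-u[1],u[0]])
  print(y,np.degrees(a),'handle hang',f+.012*u,'stand',f-.049*u,'frontL',f+.03*u+.08*n,'bodyL',f-.06*u+.08*n,'bar L',f-.111*u+.045*n)
E
```

```text
(305, 375) [0.4606 0.2006 0.03  ]
(360, 388) [0.4319 0.0851 0.03  ]
(384, 320) [0.5743 0.0334 0.03  ]
(328, 300) [0.6187 0.1519 0.03  ]
(512, 298) [ 0.6172 -0.238   0.03  ]
(514, 225) [ 0.7745 -0.2467  0.03  ]
-0.05 12.323692429630217 handle hang [ 0.6367 -0.0474] stand [ 0.5771 -0.0605] frontL [0.6372 0.0346] bodyL [0.5493 0.0154] bar L [ 0.507  -0.0297]
-0.065 16.853026281083427 handle hang [ 0.6365 -0.0615] stand [ 0.5781 -0.0792] frontL [0.6305 0.0203] bodyL [ 0.5444 -0.0058] bar L [ 0.5057 -0.0541]
-0.08 21.175739417104584 handle hang [ 0.6362 -0.0757] stand [ 0.5793 -0.0977] frontL [0.6241 0.0054] bodyL [ 0.5402 -0.0271] bar L [ 0.5052 -0.0781]
```

```bash
python3 -c "
from h import *
print(row([.642,-.053,.2298],10))"
```

```text
[  1.0357  -0.1281   0.0025  -0.1275  -0.0209 -14.5779]
```

```bash
python3 -m handwheel '0.15 -0.02 0 0 0 -2; 0.35 -0.05 0 0 0 -5; 0.6 -0.08 0 0 0 -9; 0.85 -0.11 0 0 0 -12; 1.0 -0.13 0 0 0 -14.3; 1.04 -0.13 0 0 0 -14.5; 1.04 -0.13 0 0 0 -14.5; 1.04 -0.13 0 0 0 -14.5' && python3 -m handwheel '0 0 0.1 0 0 0; 0 0 0.2 0 0 0; 0 0 0.3 0 0 0; 0 0 0.4 0 0 0; 0 0 0.5 0 0 0; 0 0 0.6 0 0 0; 0 0 0.6 0 0 0' ; python3 -c "
from h import *
c=proj('scene',[.63,-.053,.1])[0].astype(int);print(c)
crop('scene',c[0]-65,c[1]-60,130,110,6,'s7.png')"
```

```text
time_s: 12.12
position: [0.6421, -0.0533, 0.2302]
eef_rot: [[-0.172, 0.985, -0.002], [0.985, 0.172, -0.0], [0.0, -0.002, -1.0]]
force: [-0.9, -0.0, -6.0]
grip_width: 0.0115
time_s: 13.0
position: [0.6415, -0.0527, 0.1935]
eef_rot: [[-0.172, 0.985, -0.003], [0.985, 0.172, 0.0], [0.001, -0.003, -1.0]]
force: [-0.3, 0.5, -6.5]
grip_width: 0.0115
[276 229]
```

View pics/s7.png

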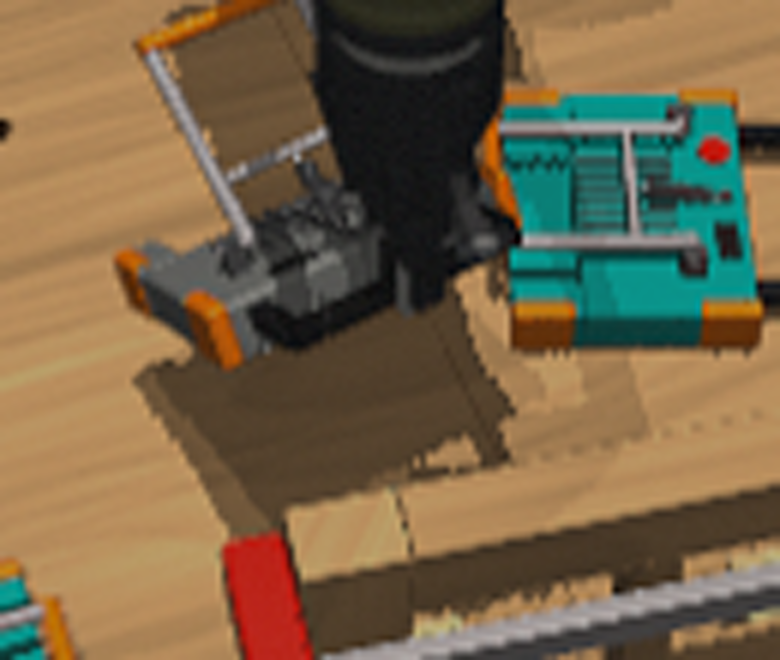

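The lamp hangs noticeably short of upright: its back grille is visible from the sash side because grip friction is holding the tilt. I'll fit the tilt from the leg-bar end (140,48), the hinge (240,248) and the corners.

```bash
cat > tilt.py <<'E'
from h import *
def world(P,h,yaw,t):  # t: 0 upright, +: bottom towards robot
    a=np.radians(yaw);u=np.array([np.cos(a),np.sin(a),0]);n=np.array([-u[1],u[0],0]);k=np.array([0,0,1.])
    X=np.cos(t)*k+np.sin(t)*u; Z=-np.cos(t)*u+np.sin(t)*k
    Y=np.cross(Z,X)
    return h+(np.atleast_2d(P)-[.104,0,.018])@np.array([X,Y,Z])
E
python3 - <<'E'
from tilt import *
h0=np.array([.6415,-.0527,.1785])
P=np.array([[-21,-45,132],[31,-40,42],[-65,-80,30],[65,-80,30],[65,-80,0]])/1e3
c=np.array([(140,45),(240,248),(118,255),(190,300),(232,365)])
px=np.c_[276-65+c[:,0]/6-.4,229-60+c[:,1]/6-.4]
f=lambda v:(proj('scene',world(P,h0+[v[1],v[2],v[3]],10,v[0]))-px).ravel()
r=least_squares(lambda v:np.r_[f(v),v[1:]/.004],[.5,0,0,0]);print(np.degrees(r.x[0]),r.x,r.fun[:10].reshape(-1,2))
W=world(np.array([[-65,0,0],[-65,0,30],[-21,0,132]])/1e3,h0+r.x[1:],10,r.x[0]);print(W)
print(robot.state()['joint_pos'])
E
```

```text
54.38765606718837 [ 0.9492 -0.0015 -0.0006  0.0006] [[-1.0331  0.6682]
 [ 0.8829 -2.241 ]
 [-1.0109  0.4858]
 [ 2.2761  1.1273]
 [-1.0567  0.1812]]
[[ 0.515  -0.0754  0.0661]
 [ 0.4978 -0.0784  0.0904]
 [ 0.4745 -0.0825  0.199 ]]
[ -8.4491  25.8422  82.3703  -0.0083  71.9245 -18.3714]
```

The fit gives t≈54°, with friction holding the lamp in the fingers. I'll pitch the tool outward about the handle so the lamp comes upright.

```bash
python3 -m handwheel '-0.1 0 -0.35 -3 0 0; -0.2 -0.06 -0.35 -9 0 0; -0.33 -0.12 -0.34 -16 0 0; -0.33 -0.16 -0.33 -24 0 0; -0.33 -0.2 -0.31 -32 0 0; -0.33 -0.22 -0.28 -40 0 0; -0.33 -0.25 -0.25 -48 0 0; -0.33 -0.26 -0.24 -55 0 0' && python3 -m handwheel '0 0 0 0 0 0;0 0 0 0 0 0'; python3 -c "
from h import *
s=robot.state();print(s['joint_pos'],s['position']+.015*s['eef_rot'][:,2])
c=proj('scene',[.63,-.073,.1])[0].astype(int);print(c)
crop('scene',c[0]-65,c[1]-60,130,110,6,'s8.png')"
```

```text
time_s: 14.05
position: [0.6316, -0.0552, 0.2085]
eef_rot: [[-0.22, 0.692, 0.687], [0.975, 0.126, 0.185], [0.042, 0.711, -0.702]]
force: [-0.2, 1.4, -7.4]
grip_width: 0.0114
time_s: 14.3
position: [0.6325, -0.056, 0.2084]
eef_rot: [[-0.218, 0.695, 0.685], [0.975, 0.126, 0.183], [0.041, 0.708, -0.705]]
force: [1.0, -0.7, -6.3]
grip_width: 0.0112
[-22.6977  15.8791 116.5451  71.9542  27.1411 -95.1045] [ 0.6428 -0.0533  0.1979]
[269 231]
```

View pics/s8.png

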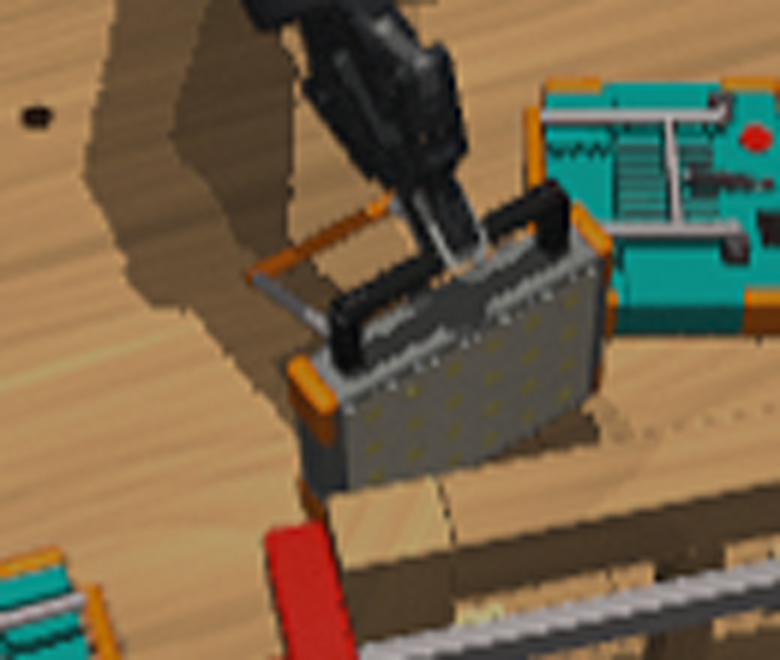

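The lamp is now about upright with the lens towards the sash. The top-left lens corner is at (345,405), the top-right at (604,265), and the leg bar runs (250,275)–(390,205). I'll fit the tilt and compute a levelled pose shifted away from the teal lamp.

```bash
cat >> tilt.py <<'E'
def row2(h,yaw,th,s=None,g=.015):
    s=s or robot.state();R=np.array(s["eef_rot"]);a,t=np.radians([yaw,th])
    u=np.array([np.cos(a),np.sin(a),0]);x=np.array([-u[1],u[0],0]);z=np.sin(t)*u-np.cos(t)*np.array([0,0,1])
    T=np.c_[x,np.cross(z,x),z]
    return np.r_[R.T@(np.array(h)-g*z-s["position"])/.06,Ro.from_matrix(R.T@T).as_rotvec(degrees=True)]
E
python3 - <<'E'
from tilt import *
h0=np.array([.6428,-.0533,.198])
P=np.array([[-21,-45,132],[-21,45,132],[65,-80,0],[65,80,0],[65,-80,30]])/1e3
c=np.array([(248,275),(395,203),(342,408),(605,268),(290,358)])
px=np.c_[269-65+c[:,0]/6-.4,231-60+c[:,1]/6-.4]
f=lambda v:(proj('scene',world(P,h0+v[1:4],12.6+np.degrees(v[4]),v[0]))-px).ravel()
r=least_squares(lambda v:np.r_[f(v),v[1:4]/.004,v[4]/.05],[.1,0,0,0,0]);print(np.degrees(r.x[0]),r.x,r.fun[:10].reshape(-1,2))
print(world(np.array([[-65,0,0],[-65,0,30],[-21,0,132]])/1e3,h0+r.x[1:4],12.6,r.x[0]))
for th in (46,55): print(row2([.643,-.073,.198],12.6,th))
E
```

```text
4.405453749444859 [ 0.0769  0.0047  0.0041 -0.0057 -0.0078] [[-0.6032  0.4911]
 [ 0.1908 -0.2419]
 [-2.7961  0.4644]
 [ 2.4793 -2.4102]
 [-0.0983  0.6498]]
[[ 0.6524 -0.0481  0.0224]
 [ 0.6232 -0.0546  0.0247]
 [ 0.5272 -0.0761  0.0764]]
[-0.3129 -0.0501 -0.0597 -0.7996 -1.6742 -1.6375]
[-0.3141 -0.0892 -0.0561 -9.7983 -1.5424 -1.7659]
```

```bash
python3 -m handwheel '-0.08 -0.02 -0.02 -2 -0.4 -0.5; -0.16 -0.05 -0.03 -5 -0.8 -1; -0.25 -0.07 -0.05 -8 -1.2 -1.4; -0.31 -0.09 -0.06 -9.8 -1.5 -1.8; -0.31 -0.09 -0.06 -9.8 -1.5 -1.8; -0.31 -0.09 -0.06 -9.8 -1.5 -1.8; -0.31 -0.09 -0.06 -9.8 -1.5 -1.8'; python3 -c "
from tilt import *
s=robot.state();print(s['joint_pos'],s['position']+.015*s['eef_rot'][:,2])
for th in (55,): print(row2([.643,-.073,.198],12.6,th))"
```

```text
time_s: 15.22
position: [0.6306, -0.0751, 0.2067]
eef_rot: [[-0.219, 0.559, 0.8], [0.976, 0.125, 0.18], [0.0, 0.819, -0.573]]
force: [-0.7, 0.5, -5.6]
grip_width: 0.0118
[ -27.599    19.1581  123.6188  105.9267   33.4315 -134.7467] [ 0.6426 -0.0724  0.1981]
[-0.0109  0.0008  0.0041  0.0345 -0.0639  0.0121]
```

```bash
python3 -m handwheel '0 -0.08 0.06 0 0 0; 0 -0.16 0.12 0 0 0; 0 -0.24 0.17 0 0 0; 0 -0.30 0.21 0 0 0; 0 -0.34 0.24 0 0 0; 0 -0.34 0.24 0 0 0'; python3 -c "
from tilt import *
s=robot.state();print(s['joint_pos'],s['position']+.015*s['eef_rot'][:,2])"
```

```text
time_s: 15.98
position: [0.6303, -0.0751, 0.1809]
eef_rot: [[-0.218, 0.56, 0.799], [0.976, 0.124, 0.18], [0.002, 0.819, -0.573]]
force: [-0.1, 0.6, -5.4]
grip_width: 0.0109
[ -27.6281   22.4114  125.2591  112.645    35.055  -142.8166] [ 0.6423 -0.0724  0.1723]
```

```bash
python3 -m handwheel '0 -0.03 0.02 0 0 0; 0 -0.055 0.04 0 0 0; 0 -0.055 0.04 0 0 0'; python3 -c "
from tilt import *
s=robot.state();print(s['joint_pos'],s['position']+.015*s['eef_rot'][:,2])"
```

```text
time_s: 16.35
position: [0.6322, -0.0745, 0.1803]
eef_rot: [[-0.22, 0.553, 0.803], [0.975, 0.124, 0.182], [0.001, 0.824, -0.567]]
force: [-1.8, 3.0, 5.8]
grip_width: 0.0113
[ -27.5949   22.8046  125.3743  113.733    35.6337 -144.0688] [ 0.6443 -0.0718  0.1718]
```

```bash
python3 -m handwheel '0 -0.05 -0.07 0 0 0; 0 -0.1 -0.14 0 0 0; 0 -0.15 -0.21 0 0 0; 0 -0.2 -0.28 0 0 0; 0 -0.24 -0.35 0 0 0; 0 -0.28 -0.41 0 0 0;0 -0.28 -0.41 0 0 0'; python3 -c "
from tilt import *
s=robot.state();print(s['joint_pos'],s['position']+.015*s['eef_rot'][:,2])
c=proj('scene',[.60,-.08,.1])[0].astype(int);print(c)
crop('scene',c[0]-65,c[1]-60,130,110,6,'s9.png')"
```

```text
time_s: 17.23
position: [0.601, -0.082, 0.1775]
eef_rot: [[-0.218, 0.56, 0.8], [0.976, 0.123, 0.179], [0.002, 0.819, -0.573]]
force: [-0.0, 1.6, 3.4]
grip_width: 0.0111
[ -30.7834   21.9017  128.4603  112.5459   37.5719 -146.0048] [ 0.613  -0.0793  0.1689]
[263 224]
```

The viewer limit is reached, so I'll measure the tilt numerically from the orange leg bar.

```bash
cat > meas.py <<'E'
from tilt import *
def score(h,yaw,dots=False):
    for n in ('scene','top'):
        im=robot.snapshot(n);hsv=cv2.cvtColor(im,cv2.COLOR_BGR2HSV)
        m=((hsv[...,0]>6)&(hsv[...,0]<22)&(hsv[...,1]>195)).astype(np.float32)
        m=cv2.GaussianBlur(m,(3,3),0)
        B=np.c_[np.full(21,-.021),np.linspace(-.035,.035,21),np.full(21,.132)]
        out=[]
        for t in range(-30,21,3):
            p=proj(n,world(B,np.array(h),yaw,np.radians(t))).round().astype(int)
            out.append((t,round(float(np.mean(m[p[:,1].clip(0,419),p[:,0].clip(0,559)])),2)))
        print(n,out)
E
python3 -c "
from meas import *
s=robot.state();h=s['position']+.015*s['eef_rot'][:,2]
score(h,12.6)"
```

```text
scene [(-30, 0.01), (-27, 0.05), (-24, 0.06), (-21, 0.04), (-18, 0.59), (-15, 0.05), (-12, 0.0), (-9, 0.0), (-6, 0.0), (-3, 0.0), (0, 0.0), (3, 0.0), (6, 0.0), (9, 0.0), (12, 0.0), (15, 0.0), (18, 0.0)]
top [(-30, 0.0), (-27, 0.0), (-24, 0.0), (-21, 0.0), (-18, 0.05), (-15, 0.03), (-12, 0.0), (-9, 0.0), (-6, 0.0), (-3, 0.0), (0, 0.0), (3, 0.0), (6, 0.0), (9, 0.0), (12, 0.0), (15, 0.0), (18, 0.0)]
```

Clear peak at about −18°: it is leaning back on its foot with most of the weight on the bench. I'll ease the rest down and release.

```bash
python3 -m handwheel '0 -0.05 -0.03 0 0 0; 0 -0.1 -0.07 0 0 0; 0 -0.15 -0.1 0 0 0; 0 -0.15 -0.1 0 0 0'; python3 -c "
from meas import *
s=robot.state();h=s['position']+.015*s['eef_rot'][:,2];print(h,s['joint_pos'])
score(h,12.6)"
```

```text
time_s: 17.88
position: [0.5925, -0.084, 0.1754]
eef_rot: [[-0.218, 0.556, 0.802], [0.976, 0.124, 0.18], [0.001, 0.822, -0.569]]
force: [-1.4, 0.2, 13.2]
grip_width: 0.0112
[ 0.6045 -0.0813  0.1669] [ -31.9158   22.1118  129.6073  113.1002   38.844  -147.93  ]
scene [(-30, 0.0), (-27, 0.07), (-24, 0.05), (-21, 0.04), (-18, 0.01), (-15, 0.0), (-12, 0.0), (-9, 0.0), (-6, 0.0), (-3, 0.0), (0, 0.0), (3, 0.0), (6, 0.0), (9, 0.0), (12, 0.0), (15, 0.0), (18, 0.0)]
top [(-30, 0.0), (-27, 0.0), (-24, 0.0), (-21, 0.18), (-18, 0.07), (-15, 0.0), (-12, 0.0), (-9, 0.0), (-6, 0.0), (-3, 0.0), (0, 0.0), (3, 0.0), (6, 0.0), (9, 0.0), (12, 0.0), (15, 0.0), (18, 0.0)]
```

```bash
python3 -m handwheel '0 0.02 -0.015 0 0 0; 0 0.02 -0.015 0 0 0; 0 0.02 -0.015 0 0 0' && python3 -m handwheel '0 0 0 0 0 0; 0 0 0 0 0 0; 0 0 0 0 0 0; 0 0 0 0 0 0' 26; python3 -c "
from meas import *
h=[.6045,-.0813,.162]
score(h,12.6)"
```

```text
time_s: 18.35
position: [0.5917, -0.0841, 0.1754]
eef_rot: [[-0.218, 0.559, 0.8], [0.976, 0.124, 0.179], [0.001, 0.82, -0.572]]
force: [-1.1, 0.2, 7.1]
grip_width: 0.0115
time_s: 18.85
position: [0.591, -0.0838, 0.1744]
eef_rot: [[-0.218, 0.561, 0.799], [0.976, 0.124, 0.18], [0.002, 0.819, -0.574]]
force: [0.1, -1.0, -0.1]
grip_width: 0.0261
scene [(-30, 0.0), (-27, 0.03), (-24, 0.07), (-21, 0.06), (-18, 0.05), (-15, 0.0), (-12, 0.0), (-9, 0.0), (-6, 0.0), (-3, 0.0), (0, 0.0), (3, 0.0), (6, 0.0), (9, 0.0), (12, 0.0), (15, 0.0), (18, 0.0)]
top [(-30, 0.0), (-27, 0.0), (-24, 0.0), (-21, 0.12), (-18, 0.15), (-15, 0.0), (-12, 0.0), (-9, 0.0), (-6, 0.0), (-3, 0.0), (0, 0.0), (3, 0.0), (6, 0.0), (9, 0.0), (12, 0.0), (15, 0.0), (18, 0.0)]
```

```bash
python3 -m handwheel '0 0 -0.15 0 0 0; 0 0 -0.35 0 0 0; 0 0 -0.55 0 0 0; 0 0 -0.75 0 0 0; 0 0 -0.75 0 0 0'; python3 -c "
from h import *
print(robot.state()['joint_pos'])"
```

```text
time_s: 19.58
position: [0.5546, -0.0922, 0.2014]
eef_rot: [[-0.218, 0.559, 0.8], [0.976, 0.124, 0.179], [0.001, 0.819, -0.573]]
force: [0.1, 0.5, -0.5]
grip_width: 0.0256
[ -36.646    16.8111  131.2397  103.6471   39.7002 -141.0877]
```

Clear of the bar. Next straight up, then check the standing pose with code from both cameras.

```bash
python3 -m handwheel '0 0.3 -0.35 0 0 0; 0 0.9 -0.8 0 0 0; 0 1.6 -1.3 0 0 0; 0 2.3 -1.7 0 0 0; 0 2.3 -1.7 0 0 0;0 2.3 -1.7 0 0 0'; python3 - <<'E'
from meas import *
im=robot.snapshot('scene');hsv=cv2.cvtColor(im,cv2.COLOR_BGR2HSV)
m=((hsv[...,0]>6)&(hsv[...,0]<22)&(hsv[...,1]>195)).astype(np.uint8)
c=proj('scene',[.55,-.08,.05])[0];print(c)
for n in('scene','top'):
    im=robot.snapshot(n);hsv=cv2.cvtColor(im,cv2.COLOR_BGR2HSV)
    m=((hsv[...,0]>6)&(hsv[...,0]<22)&(hsv[...,1]>195)).astype(np.uint8)
    N,lab,st,ce=cv2.connectedComponentsWithStats(m)
    c=proj(n,[.57,-.08,.05])[0]
    for i in range(1,N):
        if st[i,4]>8 and np.hypot(*(ce[i]-c))<75:
            pts=np.argwhere(lab==i)[:,::-1];print(n,st[i],ce[i],pts[pts[:,0].argmin()],pts[pts[:,0].argmax()])
    h=np.array([.6045,-.0813,.162])
    print('pred bar',proj(n,world(np.array([[-21,-45,132],[-21,45,132]])/1e3,h,12.6,np.radians(-20.6))),
     'corners',proj(n,world(np.array([[65,-80,30],[65,80,30],[65,-80,0],[65,80,0],[-65,-80,0]])/1e3,h,12.6,np.radians(-20.6))))
E
```

```text
time_s: 20.32
position: [0.5506, -0.0925, 0.3716]
eef_rot: [[-0.219, 0.56, 0.799], [0.976, 0.124, 0.181], [0.002, 0.819, -0.574]]
force: [-0.3, 0.7, -1.0]
grip_width: 0.0259
[258.5229 221.8795]
scene [295 184   9   2  18] [299.  184.5] [295 184] [303 184]
scene [291 189   4  22  58] [292.7931 199.5345] [291 190] [294 192]
scene [286 210   9  11  26] [290.5385 213.7692] [286 210] [294 220]
scene [328 219  10   8  68] [332.3676 222.8529] [328 220] [337 219]
scene [296 220  11   7  70] [300.7857 222.9   ] [296 220] [306 220]
scene [240 234   9  13  59] [244.5085 239.7288] [240 235] [248 243]
scene [204 263  10   4  21] [208.5238 264.2381] [204 265] [213 263]
scene [219 269   8  22  64] [221.8125 280.2031] [219 269] [226 289]
pred bar [[241.4857 237.0766]
 [265.8897 224.1196]] corners [[239.6951 234.2028]
 [287.41   209.0539]
 [244.7324 238.8944]
 [293.1603 212.9985]
 [255.7718 274.184 ]]
top [358 167   3  27  67] [359.0896 180.5821] [358 177] [360 167]
top [331 193   4  10  24] [332.7083 197.5417] [331 193] [334 198]
top [361 205  10   3  20] [365.6 206.4] [361 206] [370 206]
top [279 206   5  11  29] [280.7241 210.9655] [279 206] [283 214]
top [261 222   8   4  12] [264.8333 223.25  ] [261 222] [268 224]
top [301 234  12   5  30] [306.8667 235.9667] [301 238] [312 234]
top [258 238  10  25  49] [262.4082 249.8571] [258 259] [267 238]
pred bar [[325.3727 230.7662]
 [296.7479 237.5724]] corners [[334.3663 202.2512]
 [279.8894 215.1762]
 [332.278  192.2192]
 [277.5372 205.1954]
 [325.7186 184.2038]]
```

Both cameras show the lamp's top corners and the visible part of the leg bar within about 1–2 px of the predicted standing pose (20.6° lean, handle at 162 mm). The sash middle comes out about 25 mm off the straight-ahead line and well over 80 mm ahead. I'll hand in.

```bash
python3 -m handwheel '0 0 0 0 0 0; 0 0 0 0 0 0'; python3 -c "
from plant import robot
print(robot.close_job())"
```

```text
time_s: 20.72
position: [0.551, -0.0931, 0.3712]
eef_rot: [[-0.218, 0.561, 0.798], [0.976, 0.123, 0.18], [0.003, 0.819, -0.574]]
force: [0.6, -0.1, 0.4]
grip_width: 0.0261
the job is handed in; nothing more can be done
None
```

I swung the leg open past its springs and stood the light by its handle in front of the sash, leaning back on the leg. I handed the job in at 20.7 s; no verdict was reported.

- **Leg:** after I released it, the picture showed it standing open.
- **Lift:** grip friction stopped the light from hanging upright; it stuck about 54° short. I pitched the gripper outward to bring it upright, then leaned it back about its bottom edge on the bench.
- **Standing pose:** after release the gripper read about zero force. In both cameras the light's top corners lay within about 1–2 px of the predicted pose (lean about 20.6°, handle 162 mm up).
- **Aim:** by calculation the sash middle is about 25 mm off the light's straight-ahead line (80 mm allowed) and more than 120 mm ahead of the lens.
- **Less certain:** I had used all 12 picture views, so the final pose was checked only by image code. The leg bar was partly hidden in that last check; only the visible part in the top view matched its predicted line. I did not re-measure the glue, tape and mallet, but no move was planned near them. No force reading suggested the sash was touched.

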